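Put the spoon in the pet-food tin, close it with both lids, lift off the outer lid alone

ROBOT

A 6-joint arm with a two-finger parallel gripper is mounted at the origin on the work surface. World frame = base frame: x ahead of the robot, y to its left, z up, the work surface at z = 0. Lengths are in mm, angles in rad, forces in N, time in s.
With the tool pointing down it reaches from about 400 to 925 mm from the base axis. Payload 12.5 kg.
Tool frame: the origin (TCP) lies midway between the tips of the shut fingers; the grasp point (between the pads) lies 19 mm behind it; z points along the fingers, y is the line along which they close (so a half turn about z gives the same grasp; the last joint's range is limited). The gripper opens to 95 mm and grips with 3 to 60 N. Pads are 20 mm wide; open, the fingers measure 119 mm over their backs; the gripper's body (75 mm by 180 mm) begins 59 mm behind the grasp point.
Start: joints at [1.173, 0.491, 1.559, -0, 1.092, -0.106], TCP at [179.781, 598.603, 214.661] pointing down, gripper open.
Joint ranges: [-3.1, 3.1], [-0.84, 2.19], [0.05, 2.79], [-1.13, 4.28], [0.06, 2.93], [-2.69, 2.69]. Speed limits (rad/s): [2.22, 2.22, 2.79, 3.14, 3.14, 3.14].

INTERFACE

Orientations are given as [roll, pitch, yaw] about the fixed x, y, z axes, in that order (R = Rz(yaw) Ry(pitch) Rx(roll)).
In Python, from cell import * gives the robot as it stands.
- The arm moves only by the tool servo_tool, never from a script. Its argument "moves" is one flat list of numbers, 5 for each row, row after row: the shift along the world's x, y, z as a fraction of full scale, then the turn about the world's z as a fraction of full scale, then the opening, from 0 (shut) to 1 (fully open). A call has 1 to 12 rows; each row is the pose to reach, as a shift and turn from the pose commanded when the call began, turning the shorter way round; what a row does not reach only later rows make up. Full scale, the value 1, is 400 mm for a shift and 180 degrees for a turn. A row lasts 1/12 s, in which the tool goes at most 41.7 mm and 7.16 degrees, less where a joint would pass 70% of its speed; a pose out of reach is approached as far as the arm can. A call with a number of a shift or a turn outside -1 to 1 is refused whole. A call with a gripper value outside its range is refused whole. The fingers move at their own pace and stop on an object; the grip force is fixed at half the most. Time passes only in rows, so rows that repeat a pose let the fingers close. It gives the time, the measured TCP pose, the force, the opening and the grip force at its end, in the units of the state.
- state(): the state, without advancing time (a new reading comes with each control period).
- read_camera(name): name is "scene" or "top" or "wrist"; returns (picture, depth): 420x560x3 uint8, blue, green, red; 420x560 float32, mm along the optical axis (not along the pixel's ray), 0 where there is no reading.
- get_calibration(name): a dict with "K" (3x3 intrinsics, pixels), "k1" (the pictures are not rectified: a ray, as slopes to the right and down, at radius r is drawn at 1 + k1 r^2 times it, then the intrinsics apply), "R" (3x3) and "t" (3): a world point X has camera coordinates R X + t. Camera axes: x right, y down, z forward; pixel columns grow to the right and rows downward; lengths in mm; the calibration is good to about 2 mm. A picture is of the moment at which its call begins: read the wrist's pose just before it. get_calibration takes no time and is no camera call; for the wrist camera it gives the pose at the moment of the call.
- job_done(): hands the job in; it is judged then, once.
The state is a dict: "t": time; "joints": joint angles; "qvel": joint speeds; "tau": joint torques, N m; "eef_pos": TCP position; "tcp_rot": TCP orientation; "ft_force": force on the tool from outside, world axes, zero at the start; "moment": the same for the moment, N m; "opening": opening from 0.0 (shut) to 1.0 (fully open); "grip_force": force on a finger pad.
Only numpy, scipy, OpenCV 4.12 (cv2) and the standard library are available. Lean on these libraries where they do the work, as an engineer would, in place of code of your own. Each camera call takes 0.05 s, during which the arm holds its last target. There are 200 camera calls.

TASK

Stand the little steel spoon, cup end down, in the narrow tube inside the aluminium tin. Then pick up the two nested lids together by the flat knob of the inner lid, lower them onto the tin without dropping them until the inner lid is fully seated, and let go. Finally take the outer lid by its round collar and lift it off alone, leaving the inner lid seated, and finish still holding the outer lid level, about a hand's width (10 cm) above where it rested; do not shove the tin or disturb the raised feeder bowl or the brush.

Things in the scene. Friction and masses are not known exactly. Their poses are not given: they have to be found in the camera images.
- tin: Loose open aluminium tin (0.4 kg), round, 116 mm outside and 110 mm inside diameter, 105 mm tall, floor 4 mm thick. In its middle a tube stands on the floor: 28 mm bore, 34 mm outside, its open mouth 49 mm above the counter. Origin: centre of the underside, z up; the tube is on the axis.
- spoon: Loose steel dosing spoon (60 g), 88 mm long, upright in spoon_stand at the start: a round cup (22 mm diameter, 24 mm tall, open upward) at the foot, a straight flat handle rising from the cup's wall, 12 mm wide (its x), 8 mm thick (its y). Origin: centre of the cup's underside; z up along the handle, whose centre line lies 7 mm towards +y. May lean a few degrees.
- spoon_grip (a point): Point on the spoon's handle centre line, 80 mm above its underside (8 mm below its top).
- spoon_stand: Fixed white ceramic block 60 x 60 x 38 mm with a round hole (25 mm, 30 mm deep, floor 8 mm above the counter) in which the spoon stands at the start. Origin: centre of the underside.
- inner_lid: Loose aluminium inner lid (0.2 kg): plug 105 mm diameter, 8 mm deep, edge chamfered; flange 122 mm, 8 to 12 mm up, rests on the tin's rim; upright flat central knob 24 mm wide (its x), 12 mm thick (its y), top 68 mm up, standing through the outer lid's collar. Lifted by the knob it carries the outer lid. Origin: centre of the plug's underside, 97 mm above the counter when seated in the tin.
- inner_grip (a point): Centre of the free part of the inner lid's knob, 60 mm above the inner lid's underside.
- outer_lid: Loose stiff mustard silicone outer lid (0.13 kg) nested on the inner lid's flange, 2 mm play: disc 134 mm diameter, 9 mm skirt below (126 mm inside), on top a round collar 50 mm outside, 34 mm bore, 22 mm tall, round the knob. Origin: centre of the skirt's lower edge, 3 mm above the inner lid's underside when nested; disc top 13 mm, collar top 35 mm above it.
- outer_grip (a point): Centre of the top of the outer lid's collar, 35 mm above its origin; the collar's wall reaches 22 mm down from there to the disc. When nested the inner lid's knob sticks up 30 mm above this point.
- feeder: Bystander: white ceramic raised feeder, a bowl 140 mm wide on a foot, 85 mm tall. Origin: centre of the underside. Leave it alone.
- brush: Bystander: grooming brush with a handle, lying flat, under 50 mm tall. Leave it alone.
Mind the look-alikes: they are no part of the job. There is more than one size of the outer_lid; the job needs the larger. What is shaped like the tin but blue is not meant.

How it is judged:
By the outcome, as a careful person would: the job done as asked, in the order asked, and still so for the second after the job is handed in, while the arm keeps its last pose, push and grip.
It also fails if it takes over 72 s, if anything falls off the work surface, if the arm or the gripper's body presses on something with over 40 N, if the wrist force passes 120 N, or if a joint passes its speed limit or range.

## Working session

There is one attempt and no reset: what is moved stays moved. The work goes in short steps, Python scripts to look and compute and a tool call to move; the robot and the scene stay as the last step left them, time stands still between calls to the robot, and variables do not carry over. Pictures are saved under pics/ and viewed, at most 10 in all, crops included, and the job is handed in when it is done.

Besides the shell and the picture viewer there is one more tool, called after "Request:" as a command line: name --argument value ..., lists and objects as JSON in quotes. servo_tool: Moves the arm, as the interface text tells. Its arguments: {"type":"object","properties":{"moves":{"type":"array"}},"required":["moves"]}

```bash
mkdir -p pics; cat > h.py <<'E'
from cell import *
import numpy as np, cv2
def grab(n):
    c=get_calibration(n); p,d=read_camera(n); return p,d,c
def cloud(d,c):
    K=np.array(c["K"]);h,w=d.shape
    u,v=np.meshgrid(np.arange(w),np.arange(h))
    pts=np.stack([u,v],-1).reshape(-1,1,2).astype(np.float64)
    n=cv2.undistortPoints(pts,K,np.array([c["k1"],0,0,0,0.])).reshape(h,w,2)
    X=np.dstack([n*d[...,None],d])-np.array(c["t"]).reshape(3)
    X=X@np.array(c["R"])
    X[d<=0]=np.nan
    return X
def ray(px,c,z):
    K=np.array(c["K"]);R=np.array(c["R"]);t=np.array(c["t"]).reshape(3)
    n=cv2.undistortPoints(np.array(px,float).reshape(-1,1,2),K,np.array([c["k1"],0,0,0,0.])).reshape(-1,2)
    D=np.c_[n,np.ones(len(n))]@R; o=-R.T@t
    return o+D*((z-o[2])/D[:,2])[:,None]
E
python3 - <<'E'
from h import *
for n in ["scene","top"]:
    p,d,c=grab(n); cv2.imwrite(f"pics/{n}0.png",p); np.savez(f"{n}0.npz",p=p,d=d)
    print(n,np.round(-np.array(c["R"]).T@np.array(c["t"]).ravel()),(d>0).mean())
print(state())
E
```

```text
scene [1146. -623.  914.] 0.9959183673469387
top [452. -51. 955.] 0.9959523809523809
{'t': 0.1, 'joints': array([ 1.17338025e+00,  4.91476241e-01,  1.55938880e+00,  6.90017862e-06,
        1.09173692e+00, -1.05602846e-01]), 'qvel': array([-0.00072573, -0.00299101, -0.00119378,  0.00029551,  0.00026548,
        0.00162254]), 'tau': array([ 3.49224727e-03, -6.13628197e+01, -2.58608615e+01,  6.94485102e-02,
        4.69749235e-02, -5.45788055e-05]), 'eef_pos': array([179.69650579, 598.3751296 , 214.13440879]), 'tcp_rot': array([-3.14058962e+00, -1.12473100e-04,  2.84977618e+00]), 'ft_force': array([ 0.53917135, -0.56651212, -0.91617703]), 'moment': array([ 0.0220366 , -0.02370865,  0.03635649]), 'grip_force': 0.0, 'opening': 1.0030440219390624}
```

View pics/scene0.png

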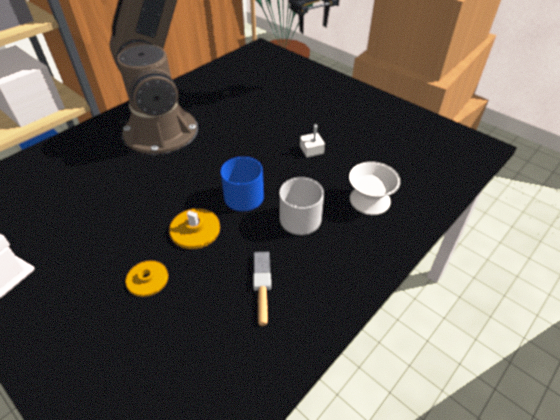

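View pics/top0.png

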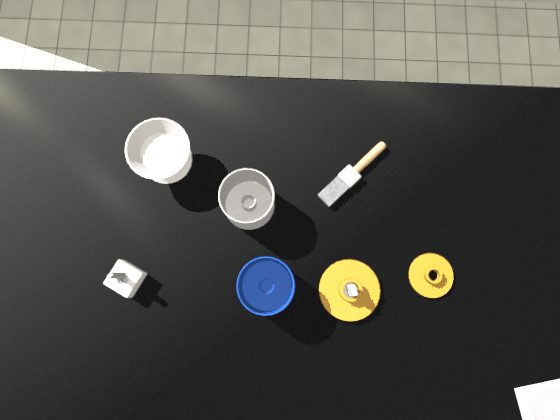

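The scene view shows the stand with the spoon at (312,145), feeder (373,190), grey tin (301,205), blue tin (243,185), big mustard lid with knob (195,228), small mustard lid (147,278) and brush (263,285).
Candidates in the top view:
- **Tin:** grey (247,199) or blue (266,286). Grey is the right one.
- **Outer lid:** large with the knob (350,290) or small (431,275). Large is the right one.
- **Spoon and stand:** (125,278), the only one.

```bash
python3 - <<'E'
from h import *
T=np.load("top0.npz");p,d=T["p"],T["d"];c=get_calibration("top");X=cloud(d,c)
print("R",np.round(np.array(c["R"]),2).tolist())
S=np.load("scene0.npz");cs=get_calibration("scene");XS=cloud(S["d"],cs);ps=S["p"]
def circ(P):
    A=np.c_[2*P[:,:2],np.ones(len(P))];s=np.linalg.lstsq(A,(P[:,:2]**2).sum(1),rcond=None)[0]
    return s[:2],np.sqrt(s[2]+s[:2]@s[:2])
def box(X,u,v,r):
    return X[v-r:v+r,u-r:u+r]
hsv=cv2.cvtColor(p,cv2.COLOR_BGR2HSV)
def reg(u,v,r):
    m=np.zeros(d.shape,np.uint8);cv2.circle(m,(u,v),r,1,-1);return m>0
print("counter z",np.nanmedian(X[350:400,100:300,2]),np.nanmedian(X[...,2][reg(200,350,20)]))
# tin rim
def rimfit(u,v,r,lo,hi):
    m=reg(u,v,r)&(X[...,2]>lo)&(X[...,2]<hi);P=X[m];ce,ra=circ(P)
    for _ in range(5):
        q=np.abs(np.hypot(*(P[:,:2]-ce).T)-ra)<4;ce,ra=circ(P[q])
    return ce,ra,q.sum(),np.median(P[:,2])
for n,a in dict(tin=(247,199,36,99,112),blue=(266,286,36,99,112),feeder=(158,152,40,78,95)).items(): print(n,rimfit(*a))
# tube
m=reg(248,202,12)&(abs(X[...,2]-49)<6);print("tube",circ(X[m]),m.sum(),np.nanmedian(X[...,2][reg(248,203,3)]))
# lids by colour
mm=((hsv[...,0]>15)&(hsv[...,0]<35)&(hsv[...,1]>120)&(hsv[...,2]>60)).astype(np.uint8)
for n,(u,v,r) in dict(big=(350,290,45),small=(431,275,32)).items():
    m=(mm>0)&reg(u,v,r)
    zz=np.nanmedian(X[...,2][m])
    cn=max(cv2.findContours(m.astype(np.uint8),0,1)[0],key=cv2.contourArea)
    h=cv2.convexHull(cn).reshape(-1,2);W=ray(h,c,zz)
    print(n,zz,cv2.minEnclosingCircle(W[:,:2].astype(np.float32)),circ(W))
for n,(lo,hi) in dict(knob=(60,74),collar=(33,43)).items():
    m=reg(350,290,20)&(X[...,2]>lo)&(X[...,2]<hi);P=X[m]
    print(n,m.sum(),P.mean(0),cv2.minAreaRect(P[:,:2].astype(np.float32)),circ(P))
    m=(np.hypot(*(np.indices(d.shape)[::-1]-np.array([195,225])[:,None,None]))<25)&(XS[...,2]>lo)&(XS[...,2]<hi);P=XS[m]
    print(" scene",m.sum(),P.mean(0),cv2.minAreaRect(P[:,:2].astype(np.float32)))
m=reg(125,278,30)&(abs(X[...,2]-38)<5);P=X[m];print("stand",m.sum(),cv2.minAreaRect(P[:,:2].astype(np.float32)),np.median(P[:,2]))
m=reg(120,275,30)&(X[...,2]>50);P=X[m];print("spoon",m.sum(),np.round(P[np.argsort(P[:,2])],0)[::max(1,len(P)//25)].tolist())
m=np.zeros(d.shape,bool);m[115:150,300:330]=1;m&=XS[...,2]>48;P=XS[m];print("spoonS",m.sum(),np.round(P[np.argsort(P[:,2])],0)[::max(1,len(P)//25)].tolist())
m=reg(355,172,50)&(X[...,2]>8);P=X[m];print("brush",P[:,:2].min(0),P.max(0))
a=cv2.resize(p[255:300,95:155],None,fx=6,fy=6,interpolation=cv2.INTER_CUBIC);b=cv2.resize(p[265:315,325:375],(360,360),interpolation=cv2.INTER_CUBIC)
e=cv2.resize(ps[115:165,290:335],(324,360),interpolation=cv2.INTER_CUBIC)
o=np.zeros((640,730,3),np.uint8);o[:270,:360]=a;o[280:640,:360]=b;o[:360,370:694]=e
cv2.imwrite("pics/crop.png",cv2.resize(o,(684,600)))
E
```

```text
R [[0.03, -1.0, 0.01], [-0.98, -0.03, -0.18], [0.18, -0.01, -0.98]]
counter z -0.646110814766359 -0.6912924978925266
tin (array([629.5326924 ,  18.71656218]), np.float64(56.154826705332916), np.int64(288), np.float64(103.76174895346844))
blue (array([448.50678567, -27.7657633 ]), np.float64(56.165794688070434), np.int64(295), np.float64(103.87863092967584))
feeder (array([730.9836874 , 215.31271464]), np.float64(65.4864357684592), np.int64(641), np.float64(82.89909971137041))
tube (array([629.68245754,  18.90285274]), np.float64(15.429873353640076)) 69 3.608780897216126
big 15.213925042693855 ((444.6897277832031, -210.1424102783203), 68.50611877441406) (array([ 444.8561454 , -210.16984989]), np.float64(68.08652335127032))
small 8.863558192404078 ((481.5264892578125, -392.9494323730469), 51.54008865356445) (array([ 481.85212762, -392.97855963]), np.float64(51.0496960306066))
knob 74 [ 444.04178647 -209.31374496   66.82227986] ((444.103271484375, -209.7562713623047), (23.759822845458984, 11.859956741333008), 19.432926177978516) (array([ 444.0904542 , -209.68631309]), np.float64(7.96340
[... 1532 characters left out ...]
.0], [459.0, 281.0, 68.0], [459.0, 281.0, 72.0], [465.0, 279.0, 72.0], [463.0, 281.0, 74.0], [462.0, 287.0, 74.0], [459.0, 281.0, 76.0], [464.0, 279.0, 79.0], [464.0, 285.0, 80.0], [460.0, 284.0, 83.0], [465.0, 278.0, 84.0], [462.0, 276.0, 84.0], [465.0, 283.0, 86.0], [462.0, 276.0, 88.0], [460.0, 278.0, 90.0], [465.0, 282.0, 90.0], [464.0, 279.0, 91.0], [457.0, 282.0, 94.0], [455.0, 294.0, 94.0], [465.0, 281.0, 94.0], [463.0, 279.0, 94.0], [463.0, 285.0, 95.0], [462.0, 276.0, 96.0], [452.0, 287.0, 96.0], [461.0, 281.0, 96.0], [459.0, 284.0, 98.0], [456.0, 287.0, 98.0], [462.0, 285.0, 99.0], [458.0, 280.0, 99.0]]
brush [ 629.12947461 -294.03428155] [ 787.50845104 -136.61093715   24.93468096]
```

View pics/crop.png

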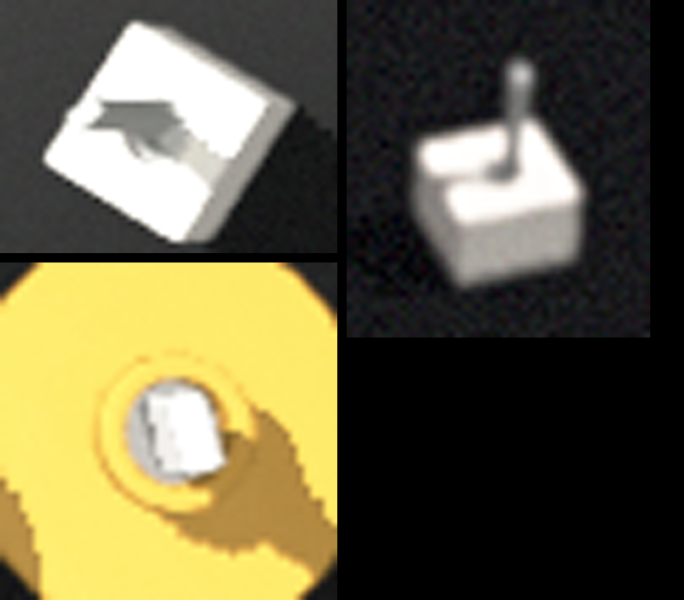

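The crop confirms the steel handle rising from the white stand, and the flat steel knob inside the big lid's collar with its long axis about 19° from world x. I'm moving above the spoon for a wrist view.

Request:
servo_tool --moves '[0.695,-0.795,0.0,-0.25,0.45,0.695,-0.795,0.0,-0.25,0.45,0.695,-0.795,0.0,-0.25,0.45,0.695,-0.795,0.0,-0.25,0.45,0.695,-0.795,0.0,-0.25,0.45,0.695,-0.795,0.0,-0.25,0.45,0.695,-0.795,0.0,-0.25,0.45,0.695,-0.795,0.0,-0.25,0.45,0.695,-0.795,0.0,-0.25,0.45,0.695,-0.795,0.0,-0.25,0.45,0.695,-0.795,0.0,-0.25,0.45,0.695,-0.795,0.0,-0.25,0.45]'

```text
t: 1.1
eef_pos: [459.1, 278.8, 214.3]
tcp_rot: [-3.141, 0.0, 2.061]
ft_force: [0.8, 0.8, 0.4]
opening: 0.452
grip_force: 0.0
```

```bash
python3 - <<'E'
from h import *
s=state();print(s["t"],s["eef_pos"],s["tcp_rot"],s["opening"],s["qvel"])
p,d,c=grab("wrist");cv2.imwrite("pics/w1.png",p);X=cloud(d,c);np.savez("w1.npz",p=p,d=d,X=X)
print(np.round(-np.array(c["R"]).T@np.array(c["t"]).ravel()),np.round(np.array(c["R"]),2).tolist())
I=np.hypot(X[...,0]-458,X[...,1]-280)<40
m=I&(X[...,2]>91)&(X[...,2]<101);P=X[m];print("top",m.sum(),P.mean(0) if m.any() else 0,cv2.minAreaRect(P[:,:2].astype(np.float32)) if m.any() else 0)
for z in (45,55,65,75,85):
    m=I&(abs(X[...,2]-z)<5);print(z,m.sum(),np.round(np.nanmean(X[m],0),1))
m=I&(abs(X[...,2]-37)<3);P=X[m];print("stand",cv2.minAreaRect(P[:,:2].astype(np.float32)))
E
```

```text
1.1 [459.0521287  278.78990586 214.31512489] [-3.14112057e+00  5.07275304e-05  2.06059190e+00] 0.4522914599124355 [ 0.06741295 -0.00843851  0.01483583  0.01055097  0.00300444  0.03730421]
[427. 339. 385.] [[0.88, 0.47, 0.0], [0.46, -0.86, 0.24], [0.11, -0.21, -0.97]]
top 143 [458.86890212 284.27094931  95.99337266] ((459.1912536621094, 283.8040771484375), (8.09102725982666, 11.971930503845215), 44.55110549926758)
45 64 [455.8 283.9  41.6]
55 17 [456.1 287.8  55.7]
65 20 [456.5 288.2  65.4]
75 22 [456.4 287.9  75.2]
85 25 [456.8 287.8  85.3]
stand ((454.1593933105469, 278.8770751953125), (60.10647201538086, 60.273983001708984), 61.78246307373047)
```

View pics/w1.png

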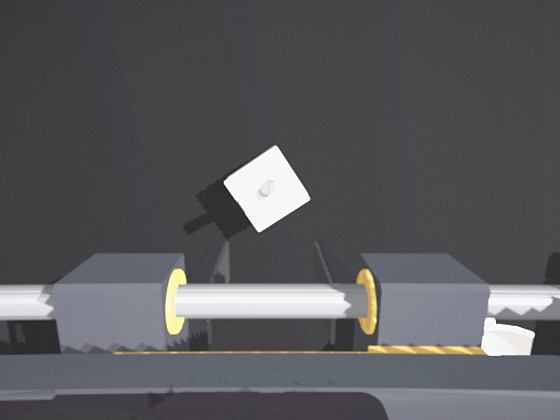

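The wrist view shows the stand at (267,188) with the handle tip in its middle. Cloud results:
- **Handle tip:** (459.2, 283.8, 96), thin axis at 44.5°.
- **Stand centre:** (454.2, 278.9), so the spoon is upright with no lean.

Request:
servo_tool --moves '[0.0035,0.008,-0.1,0.09,0.45,0.0035,0.008,-0.2,0.09,0.45,0.0035,0.008,-0.2,0.09,0.45,0.0035,0.008,-0.2,0.09,0.45,0.0035,0.008,-0.26,0.09,0.45,0.0035,0.008,-0.32,0.09,0.45,0.0035,0.008,-0.364,0.09,0.45,0.0035,0.008,-0.364,0.09,0.45,0.0035,0.008,-0.364,0.09,0.45,0.0035,0.008,-0.364,0.09,0.45]'

```text
t: 1.98
eef_pos: [459.5, 284.7, 70.5]
tcp_rot: [3.14, 0.001, 2.347]
ft_force: [1.1, -0.8, -0.6]
opening: 0.451
grip_force: 0.0
```

Request:
servo_tool --moves '[0,0,0,0,0,0,0,0,0,0,0,0,0,0,0,0,0,0,0,0,0,0,0,0,0,0,0,0,0,0,0,0,0,0,0,0,0,0,0,0]'

```text
t: 2.65
eef_pos: [459.3, 283.8, 69.2]
tcp_rot: [3.141, 0.0, 2.347]
ft_force: [0.1, 0.5, 2.2]
opening: 0.08
grip_force: 30.0
```

Request:
servo_tool --moves '[0,0,0.03,0,0,0,0,0.08,0,0,0,0,0.15,0,0,0,0,0.22,0,0,0,0,0.29,0,0,0.02,-0.03,0.34,0,0,0.06,-0.09,0.36,0,0,0.11,-0.16,0.36,0,0,0.16,-0.23,0.36,0,0,0.21,-0.31,0.36,0,0,0.26,-0.38,0.36,0,0,0.31,-0.45,0.36,0,0]'

```text
t: 3.65
eef_pos: [583.8, 102.1, 212.9]
tcp_rot: [-3.141, -0.0, 2.347]
ft_force: [0.6, 0.7, -0.0]
opening: 0.084
grip_force: 30.0
```

Request:
servo_tool --moves '[0.04,-0.06,0,0,0,0.08,-0.12,0,0,0,0.11,-0.17,0,0,0,0.128,-0.2,0,0,0,0.128,-0.2,0,0,0,0.128,-0.2,0,0,0,0.128,-0.2,0,0,0]'

```text
t: 4.23
eef_pos: [633.8, 24.7, 212.9]
tcp_rot: [-3.141, -0.001, 2.348]
ft_force: [1.3, 0.0, -0.9]
opening: 0.082
grip_force: 30.0
```

```bash
cat >> h.py <<'E'
def circ(P):
    A=np.c_[2*P[:,:2],np.ones(len(P))];s=np.linalg.lstsq(A,(P[:,:2]**2).sum(1),rcond=None)[0]
    return s[:2],np.sqrt(s[2]+s[:2]@s[:2])
def rfit(P,r,tol=4):
    ce,ra=circ(P)
    for _ in range(6):
        q=np.abs(np.hypot(*(P[:,:2]-ce).T)-ra)<tol;ce,ra=circ(P[q])
    return np.round(ce,1),round(ra,1),int(q.sum())
E
python3 - <<'E'
from h import *
s=state();print(s["t"],s["eef_pos"],s["tcp_rot"],s["opening"])
p,d,c=grab("wrist");cv2.imwrite("pics/w2.png",p);X=cloud(d,c)
I=np.hypot(X[...,0]-629.6,X[...,1]-18.8)
m=(I<66)&(I>46)&(abs(X[...,2]-105)<4);print("rim",rfit(X[m],56),np.median(X[m][:,2]))
m=(I<24)&(I>9)&(abs(X[...,2]-49)<4);print("tube",m.sum(),rfit(X[m],15.5) if m.sum()>5 else 0)
pt,dt,ct=grab("top");X=cloud(dt,ct)
I=np.hypot(X[...,0]-629.6,X[...,1]-18.8);m=(I<66)&(I>46)&(abs(X[...,2]-105)<4);print("rim top",rfit(X[m],56))
cv2.imwrite("pics/w2.png",np.vstack([p[:300],cv2.resize(pt[100:300,100:380],(560,300))[:, :560]]))
E
```

```text
4.2333 [633.75914431  24.7193664  212.9136603 ] [-3.14140070e+00 -6.91176326e-04  2.34758478e+00] 0.08155039968683345
rim (array([629.2,  18.2]), np.float64(55.8), 1350) 105.0901602980328
tube 323 (array([629.2,  18.3]), np.float64(15.1), 323)
rim top (array([617.3,   2.9]), np.float64(36.6), 29)
```

View pics/w2.png

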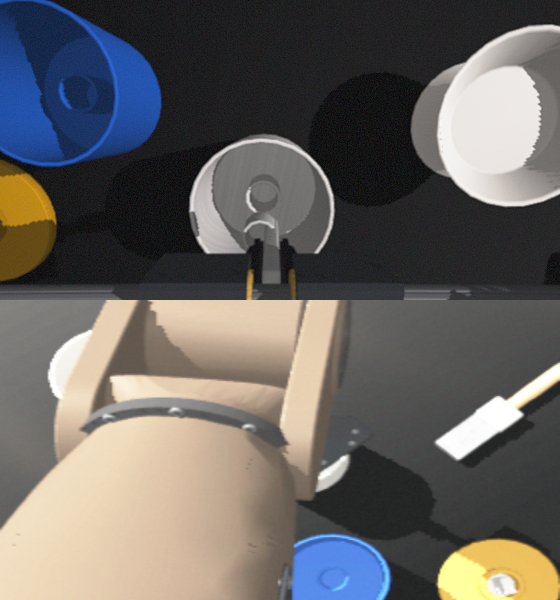

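The top half of the picture (wrist) shows the spoon's cup hanging upright over the tube mouth at (262,190). In the bottom half (top camera) the arm covers the tin. The wrist cloud puts the tin at (629.2, 18.2), so I'm lowering in stages.

Request:
servo_tool --moves '[-0.0005,-0.0015,-0.05,0,0,-0.0005,-0.0015,-0.11,0,0,-0.0005,-0.0015,-0.17,0,0,-0.0005,-0.0015,-0.22,0,0,-0.0005,-0.0015,-0.23,0,0,-0.0005,-0.0015,-0.24,0,0,-0.0005,-0.0015,-0.25,0,0,-0.0005,-0.0015,-0.26,0,0,-0.0005,-0.0015,-0.27,0,0,-0.0005,-0.0015,-0.28,0,0,-0.0005,-0.0015,-0.29,0,0]'

```text
t: 5.25
eef_pos: [634.4, 23.2, 97.2]
tcp_rot: [3.141, 0.001, 2.347]
ft_force: [-0.8, -0.9, -0.6]
opening: 0.08
grip_force: 30.0
```

Request:
servo_tool --moves '[0,0,-0.015,0,0,0,0,-0.03,0,0,0,0,-0.045,0,0,0,0,-0.06,0,0,0,0,-0.07,0,0,0,0,-0.076,0,0,0,0,-0.078,0,0,0,0,-0.078,0,0,0,0,-0.078,0,0]'

```text
t: 6.0
eef_pos: [634.3, 23.2, 66.1]
tcp_rot: [3.141, 0.0, 2.347]
ft_force: [-0.3, 0.9, -0.4]
opening: 0.08
grip_force: 30.0
```

Request:
servo_tool --moves '[0,0,-0.0015,0,0,0,0,-0.0015,0,0,0,0,-0.0015,0,0.35,0,0,-0.0015,0,0.35,0,0,-0.0015,0,0.35,0,0,-0.0015,0,0.35,0,0,-0.0015,0,0.35,0,0,-0.0015,0,0.35]'

```text
t: 6.67
eef_pos: [634.2, 23.2, 65.3]
tcp_rot: [3.141, 0.0, 2.347]
ft_force: [-0.7, 0.0, -0.7]
opening: 0.347
grip_force: 0.0
```

Request:
servo_tool --moves '[0,0,0.01,0,0.35,0,0,0.04,0,0.35,0,0,0.1,0,0.35,0,0,0.18,0,0.35,0,0,0.27,0,0.35,0,0,0.37,0,0.35,0,0,0.37,0,0.35,0,0,0.37,0,0.35]'

```text
t: 7.33
eef_pos: [634.9, 23.2, 216.6]
tcp_rot: [3.138, 0.004, 2.347]
ft_force: [-0.1, -0.1, -0.8]
opening: 0.348
grip_force: 0.0
```

```bash
python3 - <<'E'
from h import *
s=state();print(s["t"],s["eef_pos"],s["tcp_rot"],s["opening"])
p,d,c=grab("wrist");X=cloud(d,c)
I=np.hypot(X[...,0]-629.2,X[...,1]-18.2)
m=(I<66)&(I>46)&(abs(X[...,2]-105)<4);print("rim",rfit(X[m],56))
m=(I<45)&(X[...,2]>86)&(X[...,2]<100);print("spoon top",m.sum(),X[m].mean(0),X[m][:,2].max())
for z in (60,70,80): m=(I<45)&(abs(X[...,2]-z)<5);print(z,m.sum(),np.nanmean(X[m],0))
E
```

```text
7.3333 [634.86856799  23.21989879 216.59270364] [3.13797163 0.00396558 2.3472364 ] 0.34843028235522366
rim (array([629.3,  18.2]), np.float64(55.9), 1686)
spoon top 141 [633.78999472  23.59794424  91.89138069] 93.51559564087674
60 17 [629.96923466  27.23402015  60.01107119]
70 17 [630.23905606  27.41183811  70.14918413]
80 23 [629.94648672  26.9886486   80.33357573]
```

Spoon stands upright in the tube (top at z 92, vertical) and the tin hasn't moved. Next, the lids.

Request:
servo_tool --moves '[-0.476,-0.583,0,-0.45,0.6,-0.476,-0.583,0,-0.45,0.6,-0.476,-0.583,0,-0.45,0.6,-0.476,-0.583,0,-0.45,0.6,-0.476,-0.583,0,-0.45,0.6,-0.476,-0.583,0,-0.45,0.6,-0.476,-0.583,0,-0.45,0.6,-0.476,-0.583,0,-0.45,0.6,-0.476,-0.583,0,-0.45,0.6,-0.476,-0.583,0,-0.45,0.6,-0.476,-0.583,0,-0.45,0.6,-0.476,-0.583,0,-0.45,0.6]'

```text
t: 8.38
eef_pos: [443.1, -209.8, 212.1]
tcp_rot: [-3.139, 0.0, 0.926]
ft_force: [-1.0, -0.2, -1.2]
opening: 0.601
grip_force: 0.0
```

Request:
servo_tool --moves '[0,0,0,-0.189,0.6,0,0,0,-0.189,0.6,0,0,0,-0.189,0.6,0,0,0,-0.189,0.6,0,0,0,-0.189,0.6,0,0,0,-0.189,0.6,0,0,0,-0.189,0.6,0,0,0,-0.189,0.6]'

```text
t: 9.05
eef_pos: [443.5, -209.8, 212.7]
tcp_rot: [-3.141, 0.001, 0.343]
ft_force: [0.1, 0.1, 1.3]
opening: 0.6
grip_force: 0.0
```

```bash
python3 - <<'E'
from h import *
s=state();print(s["t"],s["eef_pos"],s["tcp_rot"],s["opening"])
p,d,c=grab("wrist");cv2.imwrite("pics/w3.png",p);X=cloud(d,c)
I=np.hypot(X[...,0]-444.1,X[...,1]+209.7)
m=(I<20)&(X[...,2]>63)&(X[...,2]<73);P=X[m];print("knob",m.sum(),cv2.minAreaRect(P[:,:2].astype(np.float32)),P[:,2].mean())
m=(I<35)&(X[...,2]>35)&(X[...,2]<41);P=X[m];print("collar",m.sum(),cv2.minEnclosingCircle(P[:,:2].astype(np.float32)),np.median(P[:,2]))
m=(I<75)&(I>28)&(X[...,2]>11)&(X[...,2]<20);P=X[m];print("disc",m.sum(),cv2.minEnclosingCircle(P[:,:2].astype(np.float32)),np.median(P[:,2]))
E
```

```text
9.05 [ 443.52342053 -209.8364005   212.73102849] [-3.14070829e+00  7.64128054e-04  3.42915403e-01] 0.600405004689591
knob 347 ((444.04559326171875, -210.43687438964844), (24.05663299560547, 11.877948760986328), 17.054298400878906) 67.99878814180198
collar 1036 ((443.8074951171875, -210.59136962890625), 25.052000045776367) 38.15242020964859
disc 10284 ((444.3976745605469, -210.5493927001953), 67.1137924194336) 16.320254694071856
```

View pics/w3.png

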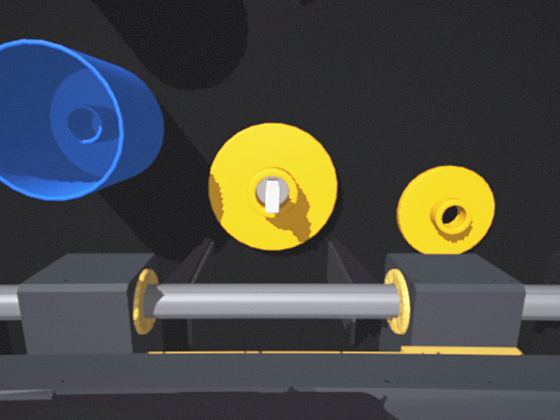

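The wrist view shows the lid stack at (273,187) with the knob at (272,196) and the small lid at (446,212). The knob is at (444.0, -210.4), with its long axis at about 17°.

Request:
servo_tool --moves '[0.0005,-0.001,-0.08,-0.012,0.5,0.0005,-0.001,-0.17,-0.012,0.5,0.0005,-0.001,-0.26,-0.012,0.5,0.0005,-0.001,-0.34,-0.012,0.5,0.0005,-0.001,-0.39,-0.012,0.5,0.0005,-0.001,-0.415,-0.012,0.5,0.0005,-0.001,-0.427,-0.012,0.5,0.0005,-0.001,-0.427,-0.012,0.5,0.0005,-0.001,-0.427,-0.012,0.5,0.0005,-0.001,-0.427,-0.012,0.5]'

```text
t: 9.93
eef_pos: [444.5, -210.7, 43.6]
tcp_rot: [3.14, -0.001, 0.302]
ft_force: [1.2, 0.2, 0.4]
opening: 0.501
grip_force: 0.0
```

Request:
servo_tool --moves '[0,0,0,0,0,0,0,0,0,0,0,0,0,0,0,0,0,0,0,0,0,0,0,0,0,0,0,0,0,0,0,0,0,0,0,0,0,0,0,0]'

```text
t: 10.6
eef_pos: [444.1, -210.5, 42.6]
tcp_rot: [3.141, -0.0, 0.302]
ft_force: [-0.6, -0.2, 2.5]
opening: 0.121
grip_force: 30.0
```

Request:
servo_tool --moves '[0,0,0.01,0,0,0,0,0.03,0,0,0,0,0.06,0,0,0,0,0.1,0,0,0,0,0.15,0,0,0,0,0.2,0,0,0,0,0.25,0,0,0,0,0.3,0,0,0,0,0.34,0,0,0,0,0.36,0,0,0,0,0.36,0,0,0,0,0.36,0,0]'

```text
t: 11.6
eef_pos: [443.8, -210.2, 186.3]
tcp_rot: [3.141, -0.0, 0.302]
ft_force: [0.3, 0.4, -3.4]
opening: 0.125
grip_force: 30.0
```

Request:
servo_tool --moves '[0.015,0.02,0,0,0,0.045,0.055,0,0,0,0.09,0.11,0,0,0,0.135,0.165,0,0,0,0.18,0.22,0,0,0,0.225,0.275,0,0,0,0.27,0.33,0,0,0,0.315,0.39,0,0,0,0.36,0.445,0,0,0,0.4,0.495,0,0,0,0.43,0.535,0,0,0,0.45,0.56,0,0,0]'

```text
t: 12.6
eef_pos: [624.6, 16.1, 184.8]
tcp_rot: [-3.141, 0.002, 0.303]
ft_force: [-0.1, 0.0, -2.8]
opening: 0.126
grip_force: 30.0
```

Request:
servo_tool --moves '[0.008,0.008,0,0,0,0.013,0.012,0,0,0,0.013,0.012,0,0,0,0.013,0.012,0,0,0,0.013,0.012,0,0,0,0.013,0.012,0,0,0,0.013,0.012,0,0,0]'

```text
t: 13.18
eef_pos: [629.0, 17.8, 186.7]
tcp_rot: [3.141, -0.0, 0.301]
ft_force: [0.1, 1.0, -2.3]
opening: 0.123
grip_force: 30.0
```

```bash
python3 - <<'E'
from h import *
s=state();print(s["t"],s["eef_pos"],s["tcp_rot"],s["opening"],s["ft_force"])
p,d,c=grab("wrist");X=cloud(d,c)
I=np.hypot(X[...,0]-629.2,X[...,1]-18.2)
m=(I<75)&(X[...,2]>150)&(X[...,2]<166);P=X[m];A=np.c_[P[:,:2]-[629.2,18.2],np.ones(len(P))];print("disc",m.sum(),np.linalg.lstsq(A,P[:,2],rcond=None)[0],cv2.minEnclosingCircle(P[:,:2].astype(np.float32)))
m=(I<35)&(X[...,2]>176)&(X[...,2]<190);P=X[m];print("collar",m.sum(),cv2.minEnclosingCircle(P[:,:2].astype(np.float32)),np.median(P[:,2]))
m=(I<66)&(abs(X[...,2]-105)<4);print("rim",m.sum(),rfit(X[m],56) if m.sum()>9 else 0)
ps,ds,cs=grab("scene")
cv2.imwrite("pics/s4.png",np.hstack([cv2.resize(p,(400,300)),cv2.resize(ps[80:290,180:460],(400,300))]))
E
```

```text
13.1833 [628.98203496  17.83736115 186.6595068 ] [ 3.14142002e+00 -1.28994714e-04  3.01152006e-01] 0.12314218471463907 [ 0.05348942  1.01100179 -2.31774382]
disc 21196 [1.58331569e-03 1.07437804e-03 1.60369285e+02] ((627.8450927734375, 16.97482681274414), 67.04949951171875)
collar 2086 ((631.89208984375, 18.582279205322266), 24.2906551361084) 182.16975785702573
rim 0 0
```

View pics/s4.png

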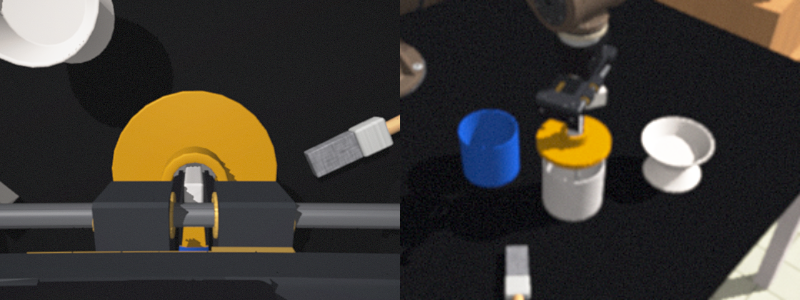

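Wrist (left half) and scene (right half) views show the stack held level above the grey tin, with disc tilt about 0.1°. Lowering gently.

Request:
servo_tool --moves '[0,0,-0.02,0,0,0,0,-0.045,0,0,0,0,-0.065,0,0,0,0,-0.08,0,0,0,0,-0.09,0,0,0,0,-0.095,0,0,0,0,-0.098,0,0,0,0,-0.101,0,0,0,0,-0.104,0,0,0,0,-0.107,0,0,0,0,-0.109,0,0,0,0,-0.109,0,0]'

```text
t: 14.28
eef_pos: [629.2, 18.4, 142.8]
tcp_rot: [3.141, -0.0, 0.302]
ft_force: [-0.9, -0.1, -2.8]
opening: 0.125
grip_force: 30.0
```

Request:
servo_tool --moves '[0,0,-0.003,0,0,0,0,-0.006,0,0,0,0,-0.0085,0,0,0,0,-0.0085,0,0,0,0,-0.0085,0,0,0,0,-0.0085,0,0]'

```text
t: 14.78
eef_pos: [629.2, 18.4, 139.6]
tcp_rot: [3.141, -0.0, 0.302]
ft_force: [-1.4, 0.1, -0.7]
opening: 0.122
grip_force: 30.0
```

Request:
servo_tool --moves '[0,0,-0.0015,0,0,0,0,-0.0015,0,0,0,0,-0.0015,0,0,0,0,-0.0015,0,0]'

```text
t: 15.12
eef_pos: [629.2, 18.4, 139.6]
tcp_rot: [3.141, -0.001, 0.302]
ft_force: [-3.5, 0.4, 6.0]
opening: 0.121
grip_force: 30.0
```

Contact is at the expected height (+6 N), so the lid is seated. Releasing, backing up and looking.

Request:
servo_tool --moves '[0,0,0,0,0.5,0,0,0,0,0.5,0,0,0,0,0.5,0,0,0,0,0.5,0,0,0,0,0.5,0,0,0.02,0,0.8,0,0,0.06,0,0.8,0,0,0.12,0,0.8,0,0,0.19,0,0.8,0,0,0.24,0,0.8,0,0,0.24,0,0.8,0,0,0.24,0,0.8]'

```text
t: 16.12
eef_pos: [629.4, 18.4, 236.3]
tcp_rot: [3.141, -0.002, 0.302]
ft_force: [0.1, 0.2, -0.7]
opening: 0.795
grip_force: 0.0
```

```bash
python3 - <<'E'
from h import *
s=state();print(s["t"],s["eef_pos"],s["tcp_rot"],s["opening"],s["ft_force"])
p,d,c=grab("wrist");X=cloud(d,c)
I=np.hypot(X[...,0]-629.2,X[...,1]-18.2)
m=(I<75)&(I>28)&(X[...,2]>107)&(X[...,2]<120);P=X[m];A=np.c_[P[:,:2]-[629.2,18.2],np.ones(len(P))];print("disc",m.sum(),np.linalg.lstsq(A,P[:,2],rcond=None)[0],cv2.minEnclosingCircle(P[:,:2].astype(np.float32)))
m=(I<35)&(X[...,2]>132)&(X[...,2]<138);P=X[m];print("collar",m.sum(),cv2.minEnclosingCircle(P[:,:2].astype(np.float32)),np.median(P[:,2]))
m=(I<25)&(X[...,2]>158)&(X[...,2]<172);P=X[m];print("knob",m.sum(),cv2.minAreaRect(P[:,:2].astype(np.float32)),np.median(P[:,2]))
cv2.imwrite("pics/w5.png",p)
E
```

```text
16.1167 [629.44773888  18.41121946 236.27216033] [ 3.14059504e+00 -2.26705333e-03  3.01994813e-01] 0.7946237141733219 [ 0.08522403  0.1967538  -0.6831111 ]
disc 15441 [4.84556753e-04 3.09107568e-04 1.13329755e+02] ((628.0902099609375, 17.475919723510742), 67.28089904785156)
collar 1593 ((628.2821044921875, 18.117822647094727), 24.89784812927246) 135.08807059265837
knob 573 ((629.1156616210938, 19.029743194580078), (24.02031898498535, 11.410198211669922), 17.402469635009766) 165.09672689440666
```

View pics/w5.png

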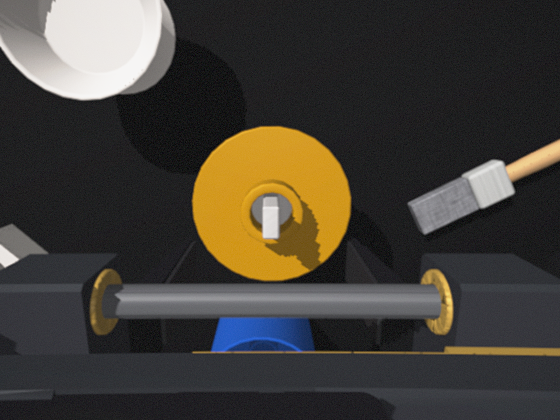

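Seated: the disc is level at z 113.3, the collar top is at 135.1 and the knob top at 165.1. The picture shows the lid centred at (272,203) with the brush and feeder untouched. Descending on the collar.

Request:
servo_tool --moves '[-0.0025,-0.001,-0.05,0,0.8,-0.0025,-0.001,-0.11,0,0.8,-0.0025,-0.001,-0.17,0,0.8,-0.0025,-0.001,-0.22,0,0.8,-0.0025,-0.001,-0.26,0,0.8,-0.0025,-0.001,-0.28,0,0.8,-0.0025,-0.001,-0.29,0,0.8,-0.0025,-0.001,-0.293,0,0.8,-0.0025,-0.001,-0.293,0,0.8,-0.0025,-0.001,-0.293,0,0.8]'

```text
t: 17.0
eef_pos: [628.5, 18.0, 118.4]
tcp_rot: [3.141, -0.001, 0.302]
ft_force: [0.3, -0.2, 0.4]
opening: 0.804
grip_force: 0.0
```

Request:
servo_tool --moves '[0,0,0,0,0.65,0,0,0,0,0.58,0,0,0,0,0.54,0,0,0,0,0.5,0,0,0,0,0,0,0,0,0,0,0,0,0,0,0,0,0,0,0,0]'

```text
t: 17.67
eef_pos: [628.2, 18.0, 117.9]
tcp_rot: [3.141, -0.0, 0.302]
ft_force: [-1.7, -0.1, 3.6]
opening: 0.518
grip_force: 30.0
```

Request:
servo_tool --moves '[0,0,0.003,0,0,0,0,0.008,0,0,0,0,0.016,0,0,0,0,0.03,0,0,0,0,0.05,0,0,0,0,0.075,0,0,0,0,0.1,0,0,0,0,0.125,0,0,0,0,0.15,0,0,0,0,0.175,0,0,0,0,0.2,0,0,0,0,0.22,0,0]'

```text
t: 18.67
eef_pos: [628.3, 18.0, 207.1]
tcp_rot: [3.141, -0.001, 0.302]
ft_force: [-0.6, 0.0, -2.2]
opening: 0.52
grip_force: 30.0
```

Request:
servo_tool --moves '[0,0,0.015,0,0,0,0,0.025,0,0,0,0,0.03,0,0,0,0,0.03,0,0,0,0,0.03,0,0,0,0,0.03,0,0,0,0,0.03,0,0,0,0,0.03,0,0]'

```text
t: 19.33
eef_pos: [628.1, 18.0, 217.3]
tcp_rot: [-3.141, 0.001, 0.302]
ft_force: [0.2, -0.3, -0.9]
opening: 0.519
grip_force: 30.0
```

```bash
python3 - <<'E'
from h import *
s=state();print(s["t"],s["eef_pos"],s["tcp_rot"],s["opening"],s["grip_force"],s["ft_force"])
p,d,c=grab("wrist");X=cloud(d,c)
I=np.hypot(X[...,0]-628.2,X[...,1]-18.)
m=(I<70)&(I>28)&(X[...,2]>203)&(X[...,2]<224);P=X[m];A=np.c_[P[:,:2]-[629.2,18.2],np.ones(len(P))];print("disc",m.sum(),np.linalg.lstsq(A,P[:,2],rcond=None)[0])
ps,ds,cs=grab("scene");XS=cloud(ds,cs)
I=np.hypot(XS[...,0]-629.2,XS[...,1]-18.2)
for lo,hi,n in ((105,113,"flange"),(161,169,"knob")):
    m=(I<70)&(XS[...,2]>lo)&(XS[...,2]<hi);P=XS[m];print(n,m.sum(),np.nanmean(P,0) if m.any() else 0)
cv2.imwrite("pics/s6.png",np.hstack([cv2.resize(p,(400,300)),cv2.resize(ps[80:230,220:420],(400,300))]))
E
```

```text
19.3333 [628.08734839  18.00303343 217.31892632] [-3.14149282e+00  5.69163192e-04  3.01981344e-01] 0.5193827405050743 29.999875109642744 [ 0.22400111 -0.2843462  -0.86928633]
disc 26729 [-1.19948019e-03  9.64405888e-04  2.12787749e+02]
flange 906 [636.54626807   9.03392233 110.17752458]
knob 0 0
```

View pics/s6.png

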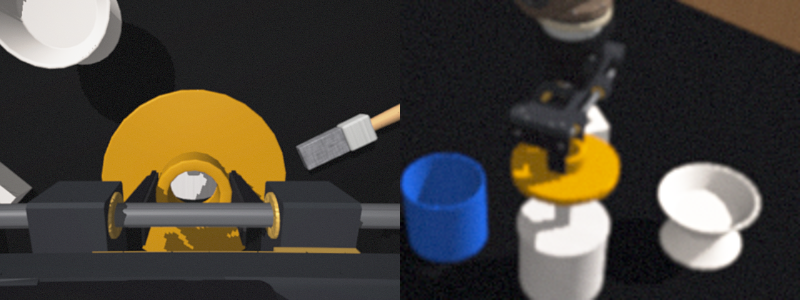

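The outer lid is held level 99.5 mm above where it rested. The scene half shows the inner lid with its knob still seated on the tin, and the feeder, brush and blue tin undisturbed.

```bash
python3 -c "
from cell import *
print(job_done())"
```

```text
the job is handed in; nothing more can be done
None
```

The job is handed in at about 19 s of the 72 s limit: the spoon stands cup down in the tube, the inner lid is seated on the tin, and the gripper holds the outer lid level about 10 cm above where it rested.

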